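Latch the blasting case and set its air valve

TASK

Get the glass-blasting case ready: first swing the hasp over the staple until it lies flat on the lid, and leave it there. Then take the crank handle of the air valve's handwheel, close the valve fully to its stop (clockwise seen from above), and back it off exactly two full turns (anticlockwise). Finish still gripping the crank handle at that setting - do not let go - and leave everything else on the bench as it is.

Things in the scene. Friction and masses are not known exactly. Their poses are not given: they have to be found in the camera images.
- blast_case: grey steel case fixed to the bench, 200 (x) x 180 (y) mm, top of lid at 126 mm; origin under its centre at bench height, +x from its front deck to the back. A fixed deck 48 mm deep runs along the front (-x) edge; behind it is the closed lid, which stays shut. It stands left or right of the robot's midline, the valve on the other side.
- hasp (a joint): angle of the steel hasp in rad: 0 = latched, flat on the lid with the staple through its slot; grows as it is lifted; about 1.57 upright; 2.3 = limit, leaning back to the case's front. It starts standing up, leaning towards the front (1.7 to 2.1). Stiff hinge (0.06 N m): it stays where left, so press it all the way down (1 to 2 N at its end).
- hasp_hinge (a point): middle of the hasp's hinge axis, which runs along the case's y, 130 mm above the bench, on the deck, 70 mm in front of the case's centre
- hasp_end (a point): middle of the free end of the hasp. The hasp is a flat strap 36 mm wide, 4 mm thick, from the hinge to this point 90 mm; its slot spans 36 to 60 mm from the hinge, the last 30 mm is a plain tab
- staple (a point): top of the staple's bar, a steel loop on the lid 48 mm behind the hinge, 21 mm long along the case's x, 5 mm thick; its top at 144 mm above the bench, 13 mm above the latched hasp
- air_valve: brass valve fixed to the bench, foot 84 mm across, steel pipes at its sides to 78 mm from its axis; origin on its axis at bench height. On top a horizontal aluminium handwheel, 112 mm across, rim top 106 mm above the bench, three spokes (one to the crank handle), hub top at 114 mm
- wheel_centre (a point): point on the wheel's upright axis, 134 mm above the bench, at the crank handle's mid height
- valve_wheel (a joint): turn of the handwheel in rad, anticlockwise from above positive: 0 = shut against the hard stop, 6.283 a turn, 20 = fully open; it starts 0.4 to 1.4 turns open. Friction torque 0.12 N m (2.4 N at the handle); it stays where it is left. Where the handle stands at the stop differs each time.
- crank_handle: upright black plastic crank handle on the wheel's rim, 50 mm from the wheel's axis: a cylinder 20 mm across (23 mm at its lowest 4 mm), from 106.5 to 154.5 mm above the bench; it spins freely about its own axis, so the gripper can carry it round without turning. Origin at its foot
- handle_grip (a point): on the crank handle's axis, at mid height, 134 mm above the bench: where to grip it
- enamel_jar: bystander, to be left alone: squat jar, 56 mm across, 75 mm tall, origin under its centre
- oil_bottle: bystander, to be left alone: bottle, 52 mm across, 130 mm tall, origin under its centre
- flat_brush: bystander, to be left alone: brush lying on the bench
- glass_strip: bystander, to be left alone: strip of green glass lying flat, 160 x 35 x 6 mm
- tablet: bystander, to be left alone: dark tablet lying flat, 250 x 170 x 11 mm
- brush_mug: bystander, to be left alone: white mug, 80 mm across, 90 mm tall
- paperweight: bystander, to be left alone: amber glass paperweight, 72 mm across, 40 mm tall
There are look-alikes about, which are no part of the job. Leave any red look-alike of the air_valve alone.

How it is judged:
By the outcome, as a careful person would: the job done as asked, in the order asked, and still so for the second after the job is handed in, while the arm keeps its last pose, push and grip.
It also fails if it takes over 72 s, if anything falls off the work surface, if the arm or the gripper's body presses on something with over 40 N, if the wrist force passes 120 N, or if a joint passes its speed limit or range.

ROBOT

A 6-joint arm with a two-finger parallel gripper is mounted at the origin on the work surface. World frame = base frame: x ahead of the robot, y to its left, z up, the work surface at z = 0. Lengths are in m, angles in rad, forces in N, time in s.
With the tool pointing down it reaches from about 0.375 to 0.9 m from the base axis. Payload 3.1 kg.
Tool frame: the origin (TCP) lies between the finger pads, 19 mm behind the fingertips; this is the grasp point; z points along the fingers, y is the direction in which the jaws open and shut (so a half turn about z gives the same grasp; the last joint's range is limited). The gripper opens to 85 mm and grips with 20 to 120 N. Pads are 22 mm wide; open, the fingers measure 114 mm over their backs; the gripper's body (76 mm by 85 mm) begins 54 mm behind the grasp point. The pads swing forward as they close: fully open they stand 13 mm farther back than shut.
Start: joints at [-1.411, 0.527, 1.433, -0, 1.181, -0.178], TCP at [0.208, -0.589, 0.25] pointing down, gripper open.
Joint ranges: [-3.08, 3.08], [-0.75, 2.2], [0.22, 2.44], [-1.43, 4.57], [0, 2.65], [-2.85, 2.85]. Speed limits (rad/s): [2.79, 2.79, 3.14, 3.14, 3.14, 3.14].

INTERFACE

Orientations are given as a unit quaternion [x, y, z, w].
In Python, from station import manip gives the robot as it stands.
- The arm moves only by the tool drive_tool, never from a script. Its argument "increments" is a list of rows, each a list of 7 numbers: the closure in counts, from 0 (fully open) to 255 (shut), then the shift along the tool's x, y, z in cm, then the turn, a rotation vector about the tool's x, y, z in rad. A call has 1 to 20 rows; each row is the pose to reach, as a shift and turn from the pose commanded when the call began, along the tool's axes at that moment; what a row does not reach only later rows make up. A row lasts 1/10 s, in which the tool goes at most 50 mm and 8.59 degrees, less where a joint would pass 70% of its speed; a pose out of reach is approached as far as the arm can. A call with a gripper value outside its range is refused whole. The fingers move at their own pace and stop on an object; "force" is the grip in N (left out, the last holds). Time passes only in rows, so rows that repeat a pose let the fingers close. It gives the time, the measured TCP pose, the force and the opening at its end, in the units of the state.
- manip.sense(): the state, without advancing time (a new reading comes with each control period).
- manip.snapshot(name): name is "scene" or "top" or "wrist"; returns the picture (400x640x3 uint8, red, green, blue); there is no depth.
- manip.camera_model(name): a dict with "mtx" (3x3 intrinsics, pixels), "k1" (the pictures are not rectified: a ray, as slopes to the right and down, at radius r is drawn at 1 + k1 r^2 times it, then the intrinsics apply), "cam_to_world" (4x4, takes a point from camera to world coordinates). Camera axes: x right, y down, z forward; pixel columns grow to the right and rows downward; lengths in m; the calibration is good to about 2 mm. A picture is of the moment at which its call begins: read the wrist's pose just before it. camera_model takes no time and is no camera call; for the wrist camera it gives the pose at the moment of the call.
- manip.sign_off(): hands the job in, once; it reports no verdict.
The state is a dict: "t": time; "q": joint angles; "qd": joint speeds; "tau": joint torques, N m; "tcp_pos": TCP position; "tool_rot": TCP orientation; "force": force on the tool from outside, world axes, zero at the start; "ft_torque": the same for the moment, N m; "finger_gap": opening from 0.0 (shut) to 1.0 (fully open).
Only numpy, scipy, OpenCV 4.12 (cv2) and the standard library are available. Lean on these libraries where they do the work, as an engineer would, in place of code of your own. Each camera call takes 0.05 s, during which the arm holds its last target. There are 200 camera calls.

## Working session

There is one attempt and no reset: what is moved stays moved. The work goes in short steps, Python scripts to look and compute and a tool call to move; the robot and the scene stay as the last step left them, time stands still between calls to the robot, and variables do not carry over. Pictures are saved under pics/ and viewed, about 8 in all and at most 12, crops included, and the job is handed in when it is done.

Besides the shell and the picture viewer there is one more tool, called as name(argument=value, ...), one argument or row to a line, values as JSON. drive_tool: Moves the arm, as the interface text tells. Its arguments: {"type":"object","properties":{"increments":{"type":"array","items":{"type":"array","items":{"type":"number"}}},"force":{"type":"number"}},"required":["increments"]}

```bash
ls; mkdir -p pics; cat > h.py <<'E'
import numpy as np, cv2
from station import manip
from scipy.spatial.transform import Rotation as R
def snap(n,f):
    m=manip.camera_model(n); im=manip.snapshot(n); cv2.imwrite('pics/'+f+'.png',im[:,:,::-1]); np.savez('pics/'+f+'.npz',im=im,mtx=m['mtx'],k1=m['k1'],T=m['cam_to_world']); return im
def ld(f): return np.load('pics/'+f+'.npz')
def ray(f,u,v):
    d=ld(f); K=d['mtx'];k=float(d['k1']);T=d['T']
    p=cv2.undistortPoints(np.array([[[u,v]]],float),K,np.array([k,0,0,0,0.]))[0,0]
    return T[:3,3],T[:3,:3]@np.array([p[0],p[1],1])
def onz(f,u,v,z):
    o,d=ray(f,u,v); return o+d*(z-o[2])/d[2]
def two(a,b):
    (o1,d1),(o2,d2)=ray(*a),ray(*b); A=np.c_[d1,-d2]; s=np.linalg.lstsq(A,o2-o1,rcond=None)[0]
    p,q=o1+d1*s[0],o2+d2*s[1]; return (p+q)/2,np.linalg.norm(p-q)
def proj(f,P):
    d=ld(f);T=np.linalg.inv(d['T']);r=T[:3,:3]@np.asarray(P)+T[:3,3]
    return cv2.projectPoints(r[None],np.zeros(3),np.zeros(3),d['mtx'],np.array([float(d['k1']),0,0,0,0]))[0].ravel()
def st():
    s=manip.sense(); r=R.from_quat(s['tool_rot']).as_matrix()
    print('t',s['t'],'tcp',np.round(s['tcp_pos'],4),'F',np.round(s['force'],2),'gap',round(s['finger_gap'],3),'q',np.round(s['q'],3)); print(np.round(r,3)); return s,r
E
python3 - <<'E'
from h import *
st()
a=snap('scene','s0');b=snap('top','t0')
for n in('s0','t0'): print(ld(n)['T'].round(3).tolist(),ld(n)['mtx'].round(1).tolist(),ld(n)['k1'])
cv2.imwrite('pics/both.png',cv2.resize(np.vstack([a,b]),(640,800))[:,:,::-1])
E
```

```text
pics
t 0.0 tcp [ 0.2076 -0.5888  0.249 ] F [-0.3   0.03 -0.9 ] gap 0.998 q [-1.411  0.528  1.434 -0.     1.181 -0.178]
[[ 0.943  0.332 -0.   ]
 [ 0.332 -0.943  0.002]
 [ 0.    -0.002 -1.   ]]
[[-0.769, 0.35, -0.534, 1.433], [0.639, 0.437, -0.634, 1.144], [0.011, -0.829, -0.56, 1.138], [0.0, 0.0, 0.0, 1.0]] [[508.4, 0.0, 326.2], [0.0, 508.4, 207.6], [0.0, 0.0, 1.0]] -0.05102828532433826
[[0.009, -0.998, 0.066, 0.372], [-1.0, -0.009, 0.01, -0.023], [-0.01, -0.066, -0.998, 1.707], [0.0, 0.0, 0.0, 1.0]] [[439.5, 0.0, 322.4], [0.0, 439.5, 201.1], [0.0, 0.0, 1.0]] 0.0002294103784486905
```

View pics/t0.png

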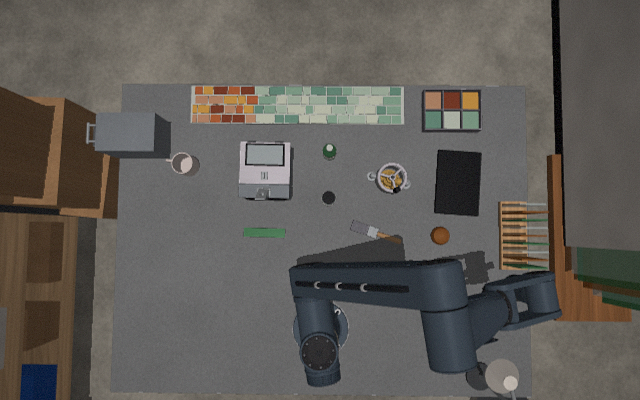

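View pics/s0.png

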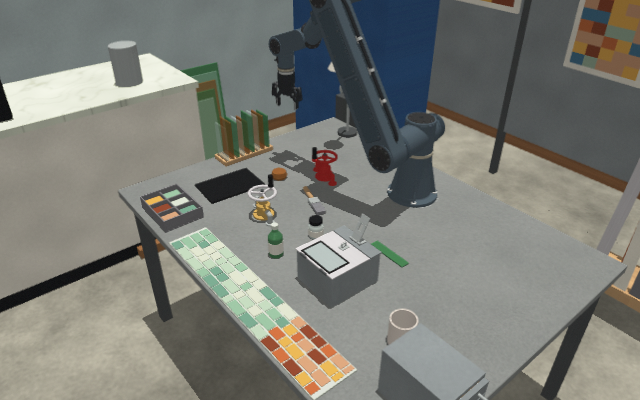

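```bash
python3 - <<'E'
from h import *
t=ld('t0')['im'];s=ld('s0')['im']
def c(im,x,y,w,h): return cv2.resize(im[y:y+h,x:x+w],(400,300),interpolation=cv2.INTER_CUBIC)
o=np.vstack([np.hstack([c(t,225,130,100,75),c(t,352,148,80,60)]),np.hstack([c(s,290,200,120,90),c(s,230,170,80,60)])])
cv2.imwrite('pics/crop.png',o[:,:,::-1])
E
```

```text
(no output)
```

View pics/crop.png

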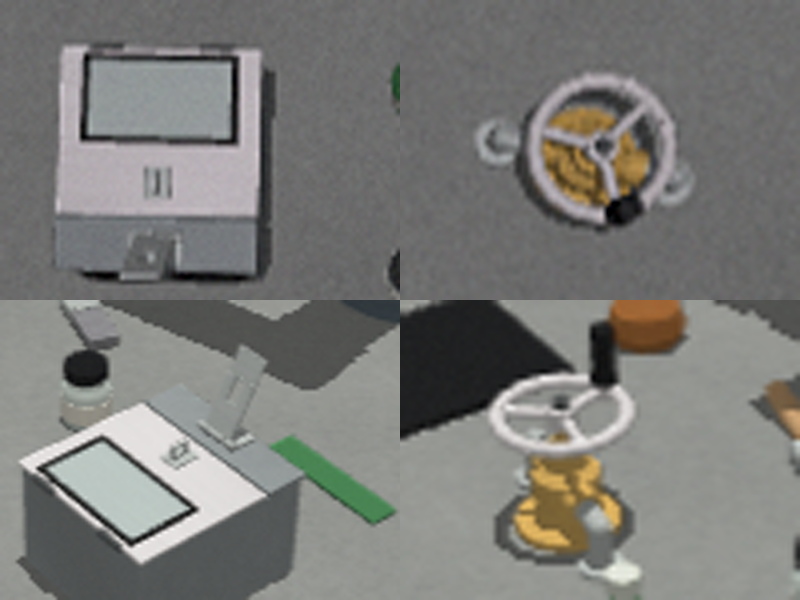

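```bash
python3 - <<'E'
from h import *
for n,p,z in [('lidBL',(240.5,141.3),.126),('lidBR',(290.5,142),.126),('FR',(289,198.6),.126),('FL',(238.75,197.6),.126),('stap',(264.5,175.5),.144),('hub',(392.6,177.4),.114),('hasp end guess',(262.5,189.5),.21)]:
    print(n,onz('t0',*p,z).round(4))
print('hub2',two(('t0',392.6,177.4),('s0',262.4,190.8)))
# crank: black mask in top around
for f,(x,y,w,h),zz in(('t0',(385,180,25,18),.15),('s0',(262,170,18,22),.13)):
    im=ld(f)['im'][y:y+h,x:x+w]; m=(im.max(2)<50)
    ys,xs=np.nonzero(m); print(f,len(xs),xs.mean()+x,ys.mean()+y,xs.min()+x,xs.max()+x,ys.min()+y,ys.max()+y, onz(f,xs.mean()+x,ys.mean()+y,.134))
# wheel rim circle via white-ish mask
d=ld('t0')['im']; 
im=d[150:200,370:415].astype(int); m=((im.min(2)>135)).astype(np.uint8); cs,_=cv2.findContours(m,0,2); c=max(cs,key=cv2.contourArea); e=cv2.fitEllipse(c); print(e,onz('t0',e[0][0]+370,e[0][1]+150,.1))
# staple/hasp scene two views: hasp end
sc=lambda u,v:(290+u*.3,200+(v-300)*.3)
tc=lambda u,v:(225+u/4,130+v/4)
print('hasp end L/R')
print(two(('t0',*tc(176,237)),('s0',*sc(238,348))),two(('t0',*tc(128,236)),('s0',*sc(266,360))))
print('front of scene corners', onz('s0',*sc(302,480),.126), onz('s0',*sc(178,386),.126),onz('s0',*sc(20,464),.126),onz('s0',*sc(140,563),.126))
E
```

```text
lidBL [0.6918 0.2937 0.126 ]
lidBR [0.6905 0.1113 0.126 ]
FR [0.484  0.1138 0.126 ]
FL [0.486  0.2956 0.126 ]
stap [0.5649 0.2013 0.144 ]
hub [ 0.5655 -0.2614  0.114 ]
hasp end guess [0.5085 0.1978 0.21  ]
hub2 (array([ 0.56608573, -0.26225622,  0.10738537]), np.float64(0.0004539424245400781))
t0 35 395.8 189.54285714285714 386 399 186 192 [ 0.51932042 -0.26983544  0.134     ]
s0 58 269.7068965517241 180.48275862068965 262 272 175 186 [ 0.52522298 -0.27016169  0.134     ]
((22.909526824951172, 27.333982467651367), (25.629179000854492, 29.11634635925293), 124.55473327636719) [ 0.56741485 -0.26464051  0.1       ]
hasp end L/R
(array([0.49816199, 0.18605019, 0.21226162]), np.float64(0.03111273349836717)) (array([0.49856752, 0.22556919, 0.21986148]), np.float64(0.029730852817562832))
front of scene corners [0.50017702 0.30592651 0.126     ] [0.49207252 0.11950014 0.126     ] [0.69243865 0.11992977 0.126     ] [0.69371065 0.29820717 0.126     ]
```

drive_tool(
  increments=[
    [255, 0, 0, -5, 0, 0, 0],
    [255, 0, 0, -10, 0, 0, 0],
    [255, 5, -3, -10, 0, 0, 0.1],
    [255, 35.6, -22.3, -10, 0, 0, 0.338],
    [255, 35.6, -22.3, -10, 0, 0, 0.338],
    [255, 35.6, -22.3, -10, 0, 0, 0.338],
    [255, 35.6, -22.3, -10, 0, 0, 0.338],
    [255, 35.6, -22.3, -10, 0, 0, 0.338],
    [255, 35.6, -22.3, -10, 0, 0, 0.338],
    [255, 35.6, -22.3, -10, 0, 0, 0.338],
    [255, 35.6, -22.3, -10, 0, 0, 0.338],
    [255, 35.6, -22.3, -10, 0, 0, 0.338],
    [255, 35.6, -22.3, -10, 0, 0, 0.338],
    [255, 35.6, -22.3, -10, 0, 0, 0.338],
    [255, 35.6, -22.3, -10, 0, 0, 0.338],
  ],
  force=60,
)

```text
t: 1.6
tcp_pos: [0.4687, -0.2619, 0.3498]
tool_rot: [1.0, -0.001, -0.0, -0.0]
force: [-0.4, -0.7, -0.5]
finger_gap: 0.005
```

```bash
python3 - <<'E'
from h import *
st()
snap('wrist','w1'); print(ld('w1')['T'].round(3).tolist(), ld('w1')['mtx'].round(1).tolist(), ld('w1')['k1'])
for p in ([.566,-.262,.114],[.522,-.27,.134],[.59,.204,.126]): print(proj('w1',p))
E
```

```text
t 1.6 tcp [ 0.4687 -0.2619  0.3498] F [-0.45 -0.7  -0.48] gap 0.005 q [-0.718  0.301  1.521 -0.     1.32   0.854]
[[ 1.    -0.001 -0.   ]
 [-0.001 -1.     0.   ]
 [-0.    -0.    -1.   ]]
[[-0.0, -0.96, -0.281, 0.54], [-1.0, 0.0, 0.0, -0.263], [-0.0, 0.281, -0.96, 0.474], [0.0, 0.0, 0.0, 1.0]] [[288.6, 0.0, 318.0], [0.0, 288.6, 195.0], [0.0, 0.0, 1.0]] -0.04236079732470727
[317.35458433  88.34997993]
[324.29879922 127.31304149]
[-61.08680444  77.00241332]
```

View pics/w1.png

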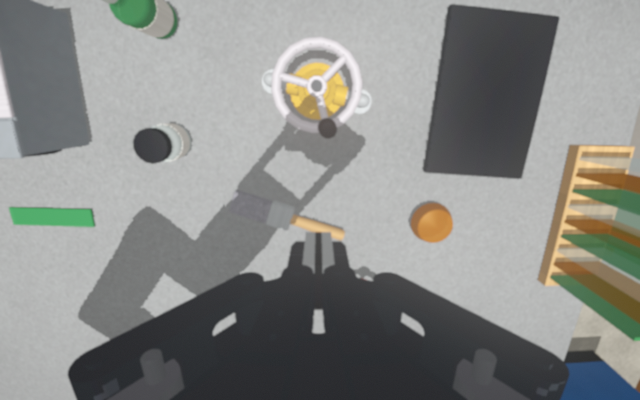

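drive_tool(
  increments=[
    [255, -4, -45.7, 0, 0, 0, 0],
    [255, -4, -45.7, 0, 0, 0, 0],
    [255, -4, -45.7, 0, 0, 0, 0],
    [255, -4, -45.7, 0, 0, 0, 0],
    [255, -4, -45.7, 0, 0, 0, 0],
    [255, -4, -45.7, 0, 0, 0, 0],
    [255, -4, -45.7, 0, 0, 0, 0],
    [255, -4, -45.7, 0, 0, 0, 0],
    [255, -4, -45.7, 0, 0, 0, 0],
    [255, -4, -45.7, 0, 0, 0, 0],
    [255, -4, -45.7, 0, 0, 0, 0],
    [255, -4, -45.7, 0, 0, 0, 0],
    [255, -4, -45.7, 0, 0, 0, 0],
    [255, -4, -45.7, 0, 0, 0, 0],
    [255, -4, -45.7, 0, 0, 0, 0],
  ],
)

```text
t: 3.15
tcp_pos: [0.4294, 0.195, 0.35]
tool_rot: [1.0, -0.001, 0.0, 0.0]
force: [-0.1, -0.4, -0.6]
finger_gap: -0.004
```

```bash
python3 - <<'E'
from h import *
st()
print('hub',onz('w1',316.5,86.5,.114),'htop',onz('w1',327,128,.1545))
im=ld('w1')['im'][30:140,265:370].astype(int)
m=(im.min(2)>190).astype(np.uint8); c=max(cv2.findContours(m,0,2)[0],key=cv2.contourArea); e=cv2.minEnclosingCircle(c); print(e,onz('w1',e[0][0]+265,e[0][1]+30,.106))
snap('wrist','w2')
E
```

```text
t 3.15 tcp [0.4294 0.195  0.35  ] F [-0.06 -0.43 -0.6 ] gap -0.004 q [ 0.189  0.199  1.665 -0.     1.277  1.761]
[[ 1.    -0.002  0.   ]
 [-0.002 -1.    -0.   ]
 [ 0.     0.    -1.   ]]
hub [ 0.5680726  -0.26099558  0.114     ] htop [ 0.52237661 -0.27249606  0.1545    ]
((57.278324127197266, 49.95207977294922), 58.953189849853516) [ 0.57613635 -0.26788733  0.106     ]
```

View pics/w2.png

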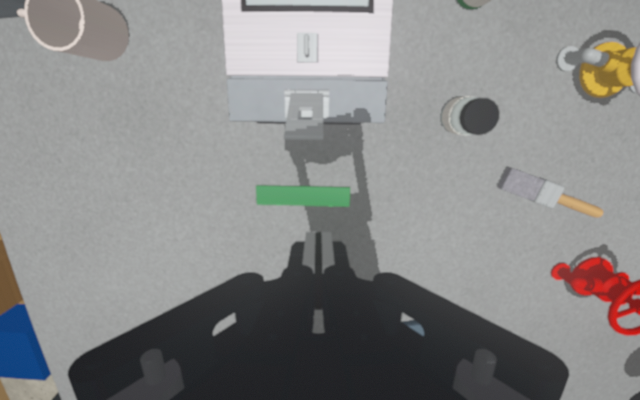

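```bash
python3 - <<'E'
from h import *
for n,p,z in [('seamL',(227,77),.126),('seamR',(391,77),.126),('frontL',(231,122),.126),('frontR',(386,122),.126),('staple',(307,46),.144),('hingeplateL',(285,93),.127),('hingeplateR',(330,93),.127),('haspendTop',(305,126),.215),('haspendbottomedge',(305,139),.21)]:
    print(n,onz('w2',*p,z).round(4))
P=two(('w2',305,132),('t0',262.5,189)); print(P)
for th in (1.7,1.9,2.1):
  e=[.518+.09*np.cos(th),.2,.13+.09*np.sin(th)]; print(th,proj('w2',e),proj('s0',e),proj('t0',e))
E
```

```text
seamL [0.5388 0.2974 0.126 ]
seamR [0.5385 0.1114 0.126 ]
frontL [0.4889 0.2966 0.126 ]
frontR [0.4886 0.1141 0.126 ]
staple [0.5669 0.2056 0.144 ]
hingeplateL [0.5209 0.2318 0.127 ]
hingeplateR [0.5208 0.1804 0.127 ]
haspendTop [0.4883 0.2055 0.215 ]
haspendbottomedge [0.4765 0.2059 0.21  ]
(array([0.49538951, 0.19238379, 0.30873192]), np.float64(0.021505455600283257))
1.7 [311.05897632 104.35184506] [357.68526068 215.33366224] [261.44040651 189.85333909]
1.9 [311.30433996 125.24375104] [361.66984408 214.41515979] [261.52286644 195.0752942 ]
2.1 [311.60833789 143.11509669] [365.27616419 214.50766656] [261.75772508 200.00581554]
```

drive_tool(
  increments=[
    [255, 0, -0.5, 5, 0, 0, 0],
    [255, 0, -1, 10, 0, 0, 0],
    [255, 0, -1, 15.1, 0, 0, 0],
    [255, 1, -1, 15.1, 0, 0, 0],
    [255, 2.5, -1, 15.1, 0, 0, 0],
    [255, 4, -1, 15.1, 0, 0, 0],
    [255, 5.5, -1, 15.1, 0, 0, 0],
    [255, 7, -1, 15.1, 0, 0, 0],
    [255, 8.4, -1, 15.1, 0, 0, 0],
    [255, 9.9, -1, 15.1, 0, 0, 0],
    [255, 11.4, -1, 15.1, 0, 0, 0],
    [255, 12.9, -1, 15.4, 0, 0, 0],
    [255, 14.1, -1, 15.9, 0, 0, 0],
    [255, 15.1, -1, 16.6, 0, 0, 0],
    [255, 15.9, -1, 17.3, 0, 0, 0],
    [255, 16.4, -1, 18.1, 0, 0, 0],
    [255, 16.5, -1, 18.9, 0, 0, 0],
    [255, 16.5, -1, 18.9, 0, 0, 0],
  ],
)

```text
t: 5.0
tcp_pos: [0.593, 0.2061, 0.1593]
tool_rot: [1.0, 0.0, -0.002, 0.0]
force: [-0.8, 0.1, -0.3]
finger_gap: 0.0
```

```bash
python3 - <<'E'
from h import *
st()
im=snap('scene','s1'); w=snap('wrist','w3')
o=np.vstack([cv2.resize(im[190:290,280:420],(560,400),interpolation=cv2.INTER_CUBIC),cv2.resize(w[0:280],(450,200)).copy() if 0 else cv2.copyMakeBorder(w[60:260,100:540],0,0,60,60,0)])
cv2.imwrite('pics/c1.png',o[:,:,::-1])
E
```

```text
t 5.0 tcp [0.593  0.2061 0.1593] F [-0.83  0.13 -0.3 ] gap 0.0 q [ 0.157  0.641  1.503 -0.     1.001  1.727]
[[ 1.     0.001 -0.003]
 [ 0.001 -1.    -0.001]
 [-0.003  0.001 -1.   ]]
```

View pics/c1.png

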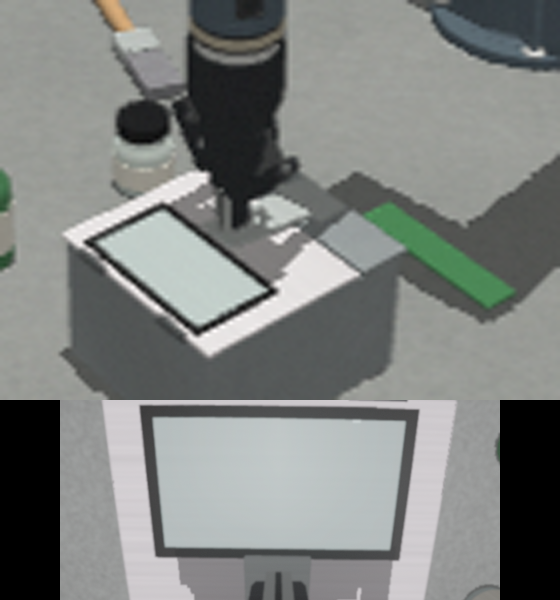

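drive_tool(
  increments=[
    [255, 0, 0, 0.4, 0, 0, 0],
    [255, 0, 0, 0.7, 0, 0, 0],
    [255, 0, 0, 0.9, 0, 0, 0],
    [255, 0, 0, 1.0, 0, 0, 0],
    [255, 0, 0, 1.0, 0, 0, 0],
  ],
)

```text
t: 5.6
tcp_pos: [0.5939, 0.2063, 0.1509]
tool_rot: [1.0, 0.0, -0.0, 0.0]
force: [-0.0, 1.0, -0.2]
finger_gap: -0.002
```

drive_tool(
  increments=[
    [255, 0, 0, 0.1, 0, 0, 0],
    [255, 0, 0, 0.2, 0, 0, 0],
    [255, 0, 0, 0.2, 0, 0, 0],
  ],
)

```text
t: 5.9
tcp_pos: [0.594, 0.2063, 0.1507]
tool_rot: [1.0, 0.0, 0.0, 0.0]
force: [-2.3, -0.7, 7.9]
finger_gap: 0.002
```

drive_tool(
  increments=[
    [255, 0, 0, -5, 0, 0, 0],
    [255, 0, 0, -10, 0, 0, 0],
    [255, -5, 0, -15, 0, 0, 0],
    [255, -10, 0, -20, 0, 0, 0],
    [255, -15, 0, -20, 0, 0, 0],
    [255, -15, 0, -20, 0, 0, 0],
  ],
)

```text
t: 6.5
tcp_pos: [0.4415, 0.2062, 0.3507]
tool_rot: [1.0, 0.001, 0.001, -0.0]
force: [0.3, -1.1, -0.1]
finger_gap: 0.003
```

```bash
python3 - <<'E'
from h import *
s,r=st()
im=snap('scene','s2'); w=snap('wrist','w4')
o=np.vstack([cv2.resize(im[210:275,300:400],(500,325),interpolation=cv2.INTER_CUBIC),cv2.resize(w[0:130,200:400],(500,325),interpolation=cv2.INTER_CUBIC)])[:600]
cv2.imwrite('pics/c2.png',o[:,:,::-1])
E
```

```text
t 6.5 tcp [0.4415 0.2062 0.3507] F [ 0.3  -1.14 -0.1 ] gap 0.003 q [0.207 0.223 1.631 0.    1.286 1.777]
[[ 1.     0.001  0.001]
 [ 0.001 -1.     0.   ]
 [ 0.001 -0.    -1.   ]]
```

View pics/c2.png

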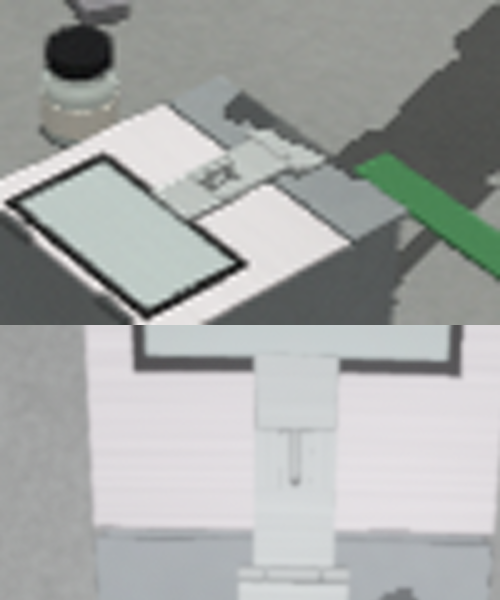

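drive_tool(
  increments=[
    [120, 0.9, 47.6, 4, 0, 0, 0],
    [120, 0.9, 47.6, 6, 0, 0, 0],
    [120, 0.9, 47.6, 8, 0, 0, 0],
    [120, 0.9, 47.6, 8, 0, 0, 0],
    [120, 0.9, 47.6, 8, 0, 0, 0],
    [120, 0.9, 47.6, 8, 0, 0, 0],
    [120, 0.9, 47.6, 8, 0, 0, 0],
    [120, 0.9, 47.6, 8, 0, 0, 0],
    [120, 0.9, 47.6, 8, 0, 0, 0],
    [120, 0.9, 47.6, 8, 0, 0, 0],
    [120, 0.9, 47.6, 8, 0, 0, 0],
    [120, 0.9, 47.6, 8, 0, 0, 0],
    [120, 0.9, 47.6, 8, 0, 0, 0],
    [120, 0.9, 47.6, 8, 0, 0, 0],
  ],
)

```text
t: 8.0
tcp_pos: [0.4535, -0.2685, 0.2692]
tool_rot: [1.0, 0.001, -0.0, -0.0]
force: [-0.6, 0.3, -0.7]
finger_gap: 0.532
```

```bash
python3 - <<'E'
from h import *
s,r=st()
w=snap('wrist','w5')
print(proj('w5',[.568,-.2615,.114]),proj('w5',[.5225,-.2725,.1545]))
cv2.imwrite('pics/c3.png',cv2.resize(w[20:220,180:460],(700,500),interpolation=cv2.INTER_CUBIC)[:,:,::-1])
E
```

```text
t 8.0 tcp [ 0.4535 -0.2685  0.2692] F [-0.62  0.33 -0.71] gap 0.532 q [-0.747  0.372  1.654  0.     1.115  0.821]
[[ 1.     0.002 -0.   ]
 [ 0.002 -1.     0.   ]
 [-0.    -0.    -1.   ]]
[309.69551624  61.51358484] [322.24217805 114.32511584]
```

View pics/c3.png

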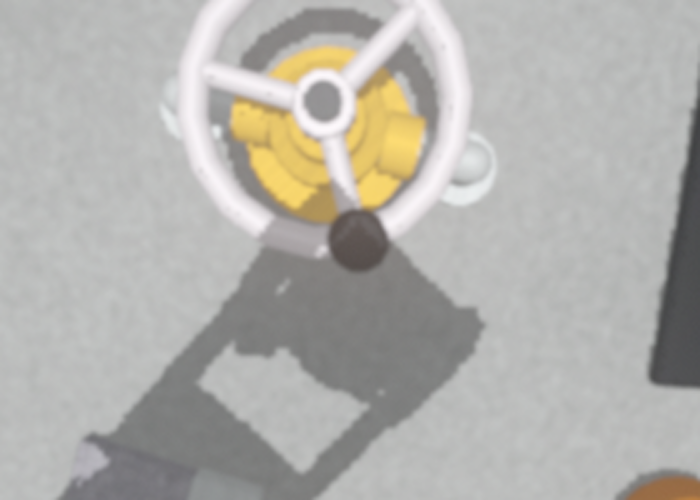

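```bash
python3 - <<'E'
from h import *
im=ld('w5')['im']; m=(im[90:150,290:360].max(2)<75).astype(np.uint8)
c=max(cv2.findContours(m,0,2)[0],key=cv2.contourArea); print(cv2.minEnclosingCircle(c),cv2.fitEllipse(c))
h=onz('w5',323.2,116,.1545);c=onz('w5',309.2,60.4,.114);print(h,c,np.linalg.norm((h-c)[:2]))
E
```

```text
Traceback (most recent call last):
ValueError: max() iterable argument is empty
```

```bash
python3 - <<'E'
from h import *
im=ld('w5')['im']; g=im[95:140,300:350].max(2); print(g[::4,::4])
h=onz('w5',323.2,116,.1545);c=onz('w5',309.2,60.4,.114);print(h,c,np.linalg.norm((h-c)[:2]))
b=im[15:115,240:380].astype(int); m=((b.min(2)>195)).astype(np.uint8)
k=max(cv2.findContours(m,0,2)[0],key=cv2.contourArea); print(cv2.boundingRect(k),k.shape)
E
```

```text
[[246 234 168 167 192 229 247 247 246 241 144 204 237]
 [245 183 174 176 172 202 231 247 243 158 210 237 248]
 [183 174 177 178 167 146 156 169 163 212 237 248 233]
 [149 168 174 167  97 108 108 102 196 242 248 233 199]
 [172 168 168 114  97 102  99 110 113 239 226 198 190]
 [177 176 176  98 102  94  95  95 102 183 190 190 188]
 [168 169 215 111  91  91  91  90  92 128 167 192 191]
 [135 144 154 128  89  87  89  88  96 134 134 173 189]
 [133 131 132 132 124  92  90 105 129 133 132 133 180]
 [132 128 131 131 130 130 131 132 128 131 134 130 130]
 [128 131 131 129 130 132 130 131 128 128 131 130 130]
 [127 127 127 128 128 130 128 131 130 129 131 131 131]]
[ 0.52120225 -0.2732764   0.1545    ] [ 0.56893048 -0.26105976  0.114     ] 0.04926693478614195
(3, 0, 137, 100) (345, 1, 2)
```

drive_tool(
  increments=[
    [120, 4, 0.5, 0, 0, 0, 0],
    [120, 6.7, 0.5, 2, 0, 0, 0],
    [120, 6.7, 0.5, 5, 0, 0, 0],
    [120, 6.7, 0.5, 8, 0, 0, 0],
    [120, 6.7, 0.5, 10.5, 0, 0, 0],
    [120, 6.7, 0.5, 12, 0, 0, 0],
    [120, 6.7, 0.5, 13.3, 0, 0, 0],
    [120, 6.7, 0.5, 13.3, 0, 0, 0],
    [255, 6.7, 0.5, 13.3, 0, 0, 0],
    [255, 6.7, 0.5, 13.3, 0, 0, 0],
    [255, 6.7, 0.5, 13.3, 0, 0, 0],
    [255, 6.7, 0.5, 13.3, 0, 0, 0],
    [255, 6.7, 0.5, 13.3, 0, 0, 0],
  ],
  force=60,
)

```text
t: 9.35
tcp_pos: [0.5211, -0.2748, 0.1372]
tool_rot: [1.0, 0.0, 0.001, 0.0]
force: [0.5, 2.7, 6.5]
finger_gap: 0.217
```

```bash
python3 - <<'E'
from h import *
s,r=st()
E
```

```text
t 9.35 tcp [ 0.5211 -0.2748  0.1372] F [0.54 2.69 6.49] gap 0.217 q [-6.750e-01  6.270e-01  1.624e+00  1.000e-03  8.890e-01  8.940e-01]
[[ 1.     0.001  0.002]
 [ 0.001 -1.    -0.001]
 [ 0.002  0.001 -1.   ]]
```

```bash
cat >> h.py <<'E'
def arc(a0,steps,r=5.0):
    a=np.radians(a0)
    for s in steps:
        b=np.radians(a0+s); print(f'[255, {r*(np.cos(b)-np.cos(a)):.2f}, {-r*(np.sin(b)-np.sin(a)):.2f}, 0, 0, 0, 0]',end=', ')
    print()
E
python3 -c "
from h import *
arc(195.5,list(range(-15,-136,-15))+[-135])"
```

```text
[255, -0.18, -1.29, 0, 0, 0, 0], [255, -0.02, -2.59, 0, 0, 0, 0], [255, 0.47, -3.80, 0, 0, 0, 0], [255, 1.25, -4.84, 0, 0, 0, 0], [255, 2.28, -5.64, 0, 0, 0, 0], [255, 3.48, -6.15, 0, 0, 0, 0], [255, 4.77, -6.34, 0, 0, 0, 0], [255, 6.07, -6.18, 0, 0, 0, 0], [255, 7.28, -5.69, 0, 0, 0, 0], [255, 7.28, -5.69, 0, 0, 0, 0],
```

drive_tool(
  increments=[
    [255, -0.18, -1.29, 0, 0, 0, 0],
    [255, 0, -2.6, 0, 0, 0, 0],
    [255, 0.47, -3.8, 0, 0, 0, 0],
    [255, 1.25, -4.84, 0, 0, 0, 0],
    [255, 1.25, -4.84, 0, 0, 0, 0],
  ],
)

```text
t: 9.85
tcp_pos: [0.5332, -0.2251, 0.1372]
tool_rot: [1.0, 0.001, 0.0, -0.0]
force: [-0.6, 4.4, 8.1]
finger_gap: 0.216
```

```bash
python3 -c "
from h import *
st()
C=np.array([.569,-.261]);d=manip.sense()['tcp_pos'][:2]-C;print(np.linalg.norm(d),np.degrees(np.arctan2(d[1],d[0])))
arc(135.5,[-15,-30,-45,-60,-75,-75])"
```

```text
t 9.85 tcp [ 0.5332 -0.2251  0.1372] F [-0.64  4.37  8.06] gap 0.216 q [-0.593  0.617  1.649  0.     0.875  0.976]
[[ 1.     0.002  0.001]
 [ 0.002 -1.     0.   ]
 [ 0.001 -0.    -1.   ]]
0.050683790014479584 134.92494978263102
[255, 1.03, -0.80, 0, 0, 0, 0], [255, 2.23, -1.31, 0, 0, 0, 0], [255, 3.52, -1.50, 0, 0, 0, 0], [255, 4.82, -1.34, 0, 0, 0, 0], [255, 6.03, -0.85, 0, 0, 0, 0], [255, 6.03, -0.85, 0, 0, 0, 0],
```

drive_tool(
  increments=[
    [255, 1.03, -0.8, -0.1, 0, 0, 0],
    [255, 2.23, -1.31, -0.1, 0, 0, 0],
    [255, 3.52, -1.5, -0.1, 0, 0, 0],
    [255, 4.82, -1.34, -0.1, 0, 0, 0],
    [255, 6.03, -0.85, -0.1, 0, 0, 0],
    [255, 6.03, -0.85, -0.1, 0, 0, 0],
  ],
)

```text
t: 10.45
tcp_pos: [0.5966, -0.2184, 0.1373]
tool_rot: [1.0, 0.0, 0.003, 0.001]
force: [3.5, 0.7, 1.5]
finger_gap: 0.219
```

```bash
python3 -c "
from h import *
s,_=st()
C=np.array([.569,-.261]);d=s['tcp_pos'][:2]-C;print(np.linalg.norm(d),np.degrees(np.arctan2(d[1],d[0])))
for k in range(31):
  print(60.5-12*k,end=': ');arc(60.5-12*k,[-6,-12])"
```

```text
t 10.45 tcp [ 0.5966 -0.2184  0.1373] F [3.51 0.68 1.52] gap 0.219 q [-5.270e-01  6.760e-01  1.504e+00  1.000e-03  9.560e-01  1.042e+00]
[[ 1.     0.001  0.006]
 [ 0.001 -1.    -0.002]
 [ 0.006  0.002 -1.   ]]
0.05072614064796011 57.01755147037541
60.5: [255, 0.44, 0.28, 0, 0, 0, 0], [255, 0.85, 0.61, 0, 0, 0, 0], 
48.5: [255, 0.37, 0.37, 0, 0, 0, 0], [255, 0.71, 0.77, 0, 0, 0, 0], 
36.5: [255, 0.29, 0.44, 0, 0, 0, 0], [255, 0.53, 0.90, 0, 0, 0, 0], 
24.5: [255, 0.19, 0.49, 0, 0, 0, 0], [255, 0.33, 0.99, 0, 0, 0, 0], 
12.5: [255, 0.09, 0.52, 0, 0, 0, 0], [255, 0.12, 1.04, 0, 0, 0, 0], 
0.5: [255, -0.02, 0.52, 0, 0, 0, 0], [255, -0.10, 1.04, 0, 0, 0, 0], 
-11.5: [255, -0.13, 0.51, 0, 0, 0, 0], [255, -0.31, 1.00, 0, 0, 0, 0], 
-23.5: [255, -0.23, 0.47, 0, 0, 0, 0], [255, -0.51, 0.91, 0, 0, 0, 0], 
-35.5: [255, -0.33, 0.41, 0, 0, 0, 0], [255, -0.69, 0.78, 0, 0, 0, 0], 
-47.5: [255, -0.40, 0.33, 0, 0, 0, 0], [255, -0.84, 0.62, 0, 0, 0, 0], 
-59.5: [255, -0.46, 0.24, 0, 0, 0, 0], [255, -0.95, 0.43, 0, 0, 0, 0], 
-71.5: [255, -0.50, 0.14, 0, 0, 0, 0], [255, -1.02, 0.23, 0, 0, 0, 0], 
-83.5
[... 686 characters left out ...]
.51, 0, 0, 0, 0], [255, 0.31, -1.00, 0, 0, 0, 0], 
-203.5: [255, 0.23, -0.47, 0, 0, 0, 0], [255, 0.51, -0.91, 0, 0, 0, 0], 
-215.5: [255, 0.33, -0.41, 0, 0, 0, 0], [255, 0.69, -0.78, 0, 0, 0, 0], 
-227.5: [255, 0.40, -0.33, 0, 0, 0, 0], [255, 0.84, -0.62, 0, 0, 0, 0], 
-239.5: [255, 0.46, -0.24, 0, 0, 0, 0], [255, 0.95, -0.43, 0, 0, 0, 0], 
-251.5: [255, 0.50, -0.14, 0, 0, 0, 0], [255, 1.02, -0.23, 0, 0, 0, 0], 
-263.5: [255, 0.52, -0.03, 0, 0, 0, 0], [255, 1.05, -0.01, 0, 0, 0, 0], 
-275.5: [255, 0.52, 0.08, 0, 0, 0, 0], [255, 1.02, 0.21, 0, 0, 0, 0], 
-287.5: [255, 0.49, 0.18, 0, 0, 0, 0], [255, 0.96, 0.42, 0, 0, 0, 0], 
-299.5: [255, 0.44, 0.28, 0, 0, 0, 0], [255, 0.85, 0.61, 0, 0, 0, 0],
```

drive_tool(
  increments=[
    [255, 0.44, 0.28, 0, 0, 0, 0],
    [255, 0.85, 0.61, 0, 0, 0, 0],
    [255, 0.85, 0.61, 0, 0, 0, 0],
  ],
)

```text
t: 10.75
tcp_pos: [0.6028, -0.2234, 0.1373]
tool_rot: [1.0, 0.0, 0.001, -0.0]
force: [2.7, 3.0, 2.7]
finger_gap: 0.217
```

drive_tool(
  increments=[
    [255, 0.37, 0.37, 0, 0, 0, 0],
    [255, 0.71, 0.77, 0, 0, 0, 0],
    [255, 0.71, 0.77, 0, 0, 0, 0],
  ],
)

```text
t: 11.05
tcp_pos: [0.61, -0.2317, 0.1373]
tool_rot: [1.0, 0.0, 0.001, 0.0]
force: [3.0, 3.9, 3.6]
finger_gap: 0.218
```

drive_tool(
  increments=[
    [255, 0.29, 0.44, 0, 0, 0, 0],
    [255, 0.53, 0.9, 0, 0, 0, 0],
    [255, 0.53, 0.9, 0, 0, 0, 0],
  ],
)

```text
t: 11.35
tcp_pos: [0.6151, -0.2413, 0.1373]
tool_rot: [1.0, 0.0, 0.001, 0.001]
force: [3.7, 2.1, 2.5]
finger_gap: 0.219
```

drive_tool(
  increments=[
    [255, 0.19, 0.49, 0, 0, 0, 0],
    [255, 0.33, 0.99, 0, 0, 0, 0],
    [255, 0.33, 0.99, 0, 0, 0, 0],
  ],
)

```text
t: 11.65
tcp_pos: [0.6181, -0.2516, 0.1373]
tool_rot: [1.0, 0.0, 0.001, 0.001]
force: [3.4, 1.0, 3.5]
finger_gap: 0.218
```

drive_tool(
  increments=[
    [255, 0.09, 0.52, 0, 0, 0, 0],
    [255, 0.12, 1.04, 0, 0, 0, 0],
    [255, 0.12, 1.04, 0, 0, 0, 0],
  ],
)

```text
t: 11.95
tcp_pos: [0.6188, -0.2623, 0.1373]
tool_rot: [1.0, 0.0, 0.0, 0.001]
force: [2.3, 0.2, 5.2]
finger_gap: 0.217
```

drive_tool(
  increments=[
    [255, 0, 0.52, 0, 0, 0, 0],
    [255, -0.1, 1.04, 0, 0, 0, 0],
    [255, -0.1, 1.04, 0, 0, 0, 0],
  ],
)

```text
t: 12.25
tcp_pos: [0.6177, -0.2709, 0.1373]
tool_rot: [1.0, -0.0, 0.0, -0.001]
force: [3.3, 3.9, 6.3]
finger_gap: 0.219
```

drive_tool(
  increments=[
    [255, -0.13, 0.51, 0, 0, 0, 0],
    [255, -0.13, 0.51, 0, 0, 0, 0],
  ],
)

```text
t: 12.45
tcp_pos: [0.6175, -0.2714, 0.1373]
tool_rot: [1.0, -0.001, 0.001, -0.005]
force: [7.2, 13.7, 6.9]
finger_gap: 0.214
```

```bash
python3 - <<'E'
from h import *
from scipy.optimize import least_squares
P=np.array([[.5211,-.2748],[.5332,-.2251],[.5966,-.2184],[.6028,-.2234],[.61,-.2317],[.6151,-.2413],[.6181,-.2516],[.6188,-.2623],[.6177,-.2709],[.6175,-.2714]])
for f in (lambda c:np.hypot(*(P-c[:2]).T)-.05, lambda c:np.hypot(*(P-c[:2]).T)-c[2]):
  s=least_squares(f,[.569,-.261,.05]); C=s.x[:2]; print(s.x,(s.fun*1e3).round(2),np.degrees(np.arctan2(*(P-C)[:, ::-1].T)).round(1))
st()
# commanded pose now ~ angle -17.5 ; generate CCW rows from -17.5, 18deg steps, one turn
print('r5 offsets 18deg'); arc(-17.5,range(18,379,18))
w=snap('wrist','w6')
E
```

```text
[ 0.56884709 -0.26008726  0.05      ] [-0.04 -0.05  0.08 -0.01 -0.01 -0.08 -0.02  0.    0.04 -0.05] [-162.9  135.5   56.3   47.2   34.6   22.1    9.8   -2.5  -12.5  -13.1]
[ 0.56886254 -0.26006547  0.04997246] [ 0.01 -0.03  0.08 -0.01 -0.   -0.07 -0.01  0.01  0.05 -0.03] [-162.9  135.6   56.3   47.2   34.6   22.1    9.8   -2.6  -12.5  -13.1]
t 12.45 tcp [ 0.6175 -0.2714  0.1373] F [ 7.2  13.71  6.91] gap 0.214 q [-0.583  0.723  1.39   0.011  1.032  0.983]
[[ 1.    -0.001  0.002]
 [-0.001 -1.     0.009]
 [ 0.002 -0.009 -1.   ]]
r5 offsets 18deg
[255, 0.23, -1.55, 0, 0, 0, 0], [255, -0.03, -3.09, 0, 0, 0, 0], [255, -0.75, -4.48, 0, 0, 0, 0], [255, -1.87, -5.57, 0, 0, 0, 0], [255, -3.27, -6.27, 0, 0, 0, 0], [255, -4.81, -6.50, 0, 0, 0, 0], [255, -6.36, -6.25, 0, 0, 0, 0], [255, -7.74, -5.52, 0, 0, 0, 0], [255, -8.84, -4.41, 0, 0, 0, 0], [255, -9.54, -3.01, 0, 0, 0, 0], [255, -9.77, -1.46, 0, 0, 0, 0], [255, -9.51, 0.08, 0, 0, 0, 0], [255, -8.79, 1.47, 0, 0, 0, 0], [255, -7.67, 2.57, 0, 0, 0, 0], [255, -6.27, 3.27, 0, 0, 0, 0], [255, -4.72, 3.50, 0, 0, 0, 0], [255, -3.18, 3.24, 0, 0, 0, 0], [255, -1.79, 2.52, 0, 0, 0, 0], [255, -0.70, 1.40, 0, 0, 0, 0], [255, 0.00, -0.00, 0, 0, 0, 0], [255, 0.23, -1.55, 0, 0, 0, 0],
```

View pics/w6.png

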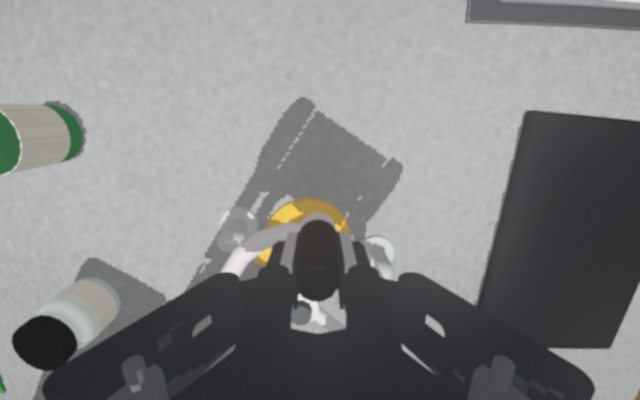

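```bash
python3 - <<'E'
from h import *
C=np.array([.56885,-.26008]);S=np.array([.6165,-.2778])
for k in range(1,21):
    b=np.radians(-12.4+18*k); p=C+.05*np.array([np.cos(b),np.sin(b)])-S
    print(f'[255, {p[0]*100:.2f}, {-p[1]*100:.2f}, 0, 0, 0, 0]',end=', ')
E
```

```text
[255, 0.21, -2.26, 0, 0, 0, 0], [255, -0.18, -3.77, 0, 0, 0, 0], [255, -1.03, -5.09, 0, 0, 0, 0], [255, -2.23, -6.08, 0, 0, 0, 0], [255, -3.69, -6.66, 0, 0, 0, 0], [255, -5.25, -6.75, 0, 0, 0, 0], [255, -6.77, -6.35, 0, 0, 0, 0], [255, -8.08, -5.51, 0, 0, 0, 0], [255, -9.08, -4.30, 0, 0, 0, 0], [255, -9.65, -2.85, 0, 0, 0, 0], [255, -9.74, -1.28, 0, 0, 0, 0], [255, -9.35, 0.23, 0, 0, 0, 0], [255, -8.50, 1.55, 0, 0, 0, 0], [255, -7.30, 2.54, 0, 0, 0, 0], [255, -5.84, 3.11, 0, 0, 0, 0], [255, -4.28, 3.20, 0, 0, 0, 0], [255, -2.76, 2.81, 0, 0, 0, 0], [255, -1.45, 1.97, 0, 0, 0, 0], [255, -0.45, 0.76, 0, 0, 0, 0], [255, 0.12, -0.70, 0, 0, 0, 0],
```

drive_tool(
  increments=[
    [255, 0.2, -2.25, 0, 0, 0, 0],
    [255, -0.2, -3.75, 0, 0, 0, 0],
    [255, -1.05, -5.1, 0, 0, 0, 0],
    [255, -2.25, -6.1, 0, 0, 0, 0],
    [255, -3.7, -6.65, 0, 0, 0, 0],
    [255, -5.25, -6.75, 0, 0, 0, 0],
    [255, -6.75, -6.35, 0, 0, 0, 0],
    [255, -8.1, -5.5, 0, 0, 0, 0],
    [255, -9.1, -4.3, 0, 0, 0, 0],
    [255, -9.65, -2.85, 0, 0, 0, 0],
    [255, -9.75, -1.3, 0, 0, 0, 0],
    [255, -9.35, 0.25, 0, 0, 0, 0],
    [255, -8.5, 1.55, 0, 0, 0, 0],
    [255, -7.3, 2.55, 0, 0, 0, 0],
    [255, -5.85, 3.1, 0, 0, 0, 0],
    [255, -4.3, 3.2, 0, 0, 0, 0],
    [255, -2.75, 2.8, 0, 0, 0, 0],
    [255, -1.45, 1.95, 0, 0, 0, 0],
    [255, -0.45, 0.75, 0, 0, 0, 0],
    [255, 0.1, -0.7, 0, 0, 0, 0],
  ],
)

```text
t: 14.5
tcp_pos: [0.6176, -0.2712, 0.1373]
tool_rot: [1.0, 0.0, 0.0, 0.002]
force: [-0.0, -3.9, 5.3]
finger_gap: 0.216
```

```bash
python3 - <<'E'
from h import *
s,_=st();C=np.array([.56885,-.26008]);d=s['tcp_pos'][:2]-C;print(np.linalg.norm(d),np.degrees(np.arctan2(d[1],d[0])))
w=snap('wrist','w7'); a=ld('w6')['im']; x=snap('scene','s3')
cv2.imwrite('pics/c4.png',np.vstack([w[180:380,200:440],cv2.resize(x[165:225,230:302],(240,200))])[:,:,::-1])
E
```

```text
t 14.5 tcp [ 0.6176 -0.2712  0.1373] F [-0.01 -3.91  5.26] gap 0.216 q [-0.578  0.722  1.393 -0.003  1.025  0.994]
[[ 1.     0.     0.001]
 [ 0.    -1.    -0.003]
 [ 0.001  0.003 -1.   ]]
0.05003552538647686 -12.892628201416814
```

View pics/c4.png

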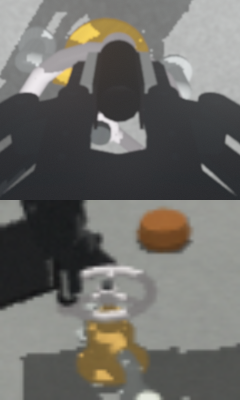

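drive_tool(
  increments=[
    [255, 0.1, -1.55, 0, 0, 0, 0],
    [255, -0.3, -3.05, 0, 0, 0, 0],
    [255, -1.15, -4.4, 0, 0, 0, 0],
    [255, -2.35, -5.4, 0, 0, 0, 0],
    [255, -3.8, -5.95, 0, 0, 0, 0],
    [255, -5.35, -6.05, 0, 0, 0, 0],
    [255, -6.85, -5.65, 0, 0, 0, 0],
    [255, -8.2, -4.8, 0, 0, 0, 0],
    [255, -9.2, -3.6, 0, 0, 0, 0],
    [255, -9.75, -2.15, 0, 0, 0, 0],
    [255, -9.85, -0.6, 0, 0, 0, 0],
    [255, -9.45, 0.95, 0, 0, 0, 0],
    [255, -8.6, 2.25, 0, 0, 0, 0],
    [255, -7.4, 3.25, 0, 0, 0, 0],
    [255, -5.95, 3.8, 0, 0, 0, 0],
    [255, -4.4, 3.9, 0, 0, 0, 0],
    [255, -2.85, 3.5, 0, 0, 0, 0],
    [255, -1.55, 2.65, 0, 0, 0, 0],
    [255, -0.55, 1.45, 0, 0, 0, 0],
    [255, 0, -0.05, 0, 0, 0, 0],
  ],
)

```text
t: 16.6
tcp_pos: [0.6179, -0.27, 0.1373]
tool_rot: [1.0, 0.0, 0.001, 0.001]
force: [2.4, -3.6, 5.4]
finger_gap: 0.213
```

drive_tool(
  increments=[
    [255, 0, -0.03, 0, 0, 0, 0],
    [255, 0, -0.03, 0, 0, 0, 0],
  ],
)

```text
t: 16.8
tcp_pos: [0.6184, -0.2664, 0.1373]
tool_rot: [1.0, 0.001, 0.001, -0.001]
force: [6.7, 1.9, 4.5]
finger_gap: 0.217
```

```bash
python3 - <<'E'
from h import *
s,_=st();C=np.array([.56885,-.26008]);d=s['tcp_pos'][:2]-C;print(np.linalg.norm(d),np.degrees(np.arctan2(d[1],d[0])))
w=snap('wrist','w8'); x=snap('scene','s4');s0=ld('s2')['im']
cv2.imwrite('pics/c5.png',np.vstack([np.hstack([w[180:380,200:440],cv2.resize(x[165:225,230:302],(240,200))]),cv2.resize(x,(480,300))])[:,:,::-1])
E
```

```text
t 16.8 tcp [ 0.6184 -0.2664  0.1373] F [6.65 1.89 4.54] gap 0.217 q [-0.574  0.72   1.396  0.004  1.024  0.994]
[[ 1.     0.001  0.003]
 [ 0.001 -1.     0.002]
 [ 0.003 -0.002 -1.   ]]
0.049906346895198656 -7.298524876718746
```

View pics/c5.png

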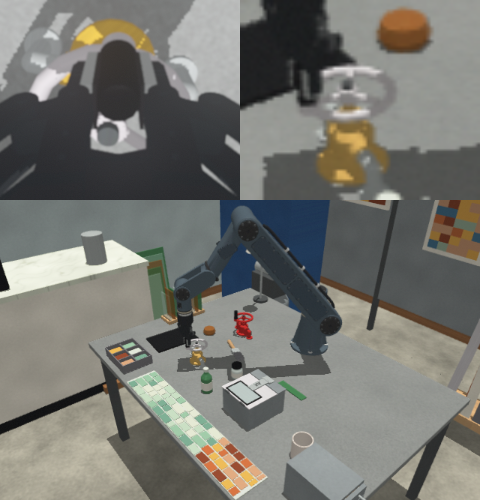

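drive_tool(
  increments=[
    [255, -0.05, 0.25, 0, 0, 0, 0],
    [255, -0.1, 0.45, 0, 0, 0, 0],
    [255, -0.1, 0.45, 0, 0, 0, 0],
    [255, -0.1, 0.45, 0, 0, 0, 0],
  ],
)

```text
t: 17.3
tcp_pos: [0.6173, -0.2718, 0.1373]
tool_rot: [1.0, 0.0, 0.002, -0.0]
force: [6.8, 0.6, 3.9]
finger_gap: 0.22
```

```bash
python3 - <<'E'
from h import *
s,_=st();C=np.array([.56885,-.26008]);d=s['tcp_pos'][:2]-C;print(np.linalg.norm(d),np.degrees(np.arctan2(d[1],d[0])))
E
```

```text
t 17.3 tcp [ 0.6173 -0.2718  0.1373] F [6.79 0.64 3.94] gap 0.22 q [-0.581  0.722  1.393  0.003  1.025  0.988]
[[ 1.     0.001  0.003]
 [ 0.001 -1.     0.001]
 [ 0.003 -0.001 -1.   ]]
0.04986655492562252 -13.646418576091989
```

drive_tool(
  increments=[
    [255, 0.1, -0.12, 0, 0, 0, 0],
    [255, 0.1, -0.12, 0, 0, 0, 0],
    [255, 0.1, -0.12, 0, 0, 0, 0],
    [255, 0.1, -0.12, 0, 0, 0, 0],
    [255, 0.1, -0.12, 0, 0, 0, 0],
  ],
)

```text
t: 17.8
tcp_pos: [0.6175, -0.2716, 0.1373]
tool_rot: [1.0, 0.0, 0.0, -0.0]
force: [3.8, -1.3, 5.7]
finger_gap: 0.22
```

```bash
python3 - <<'E'
from h import *
s,_=st();C=np.array([.56885,-.26008]);d=s['tcp_pos'][:2]-C;print(np.linalg.norm(d),np.degrees(np.arctan2(d[1],d[0])))
E
```

```text
t 17.8 tcp [ 0.6175 -0.2716  0.1373] F [ 3.78 -1.28  5.69] gap 0.22 q [-5.800e-01  7.220e-01  1.391e+00  1.000e-03  1.028e+00  9.900e-01]
[[ 1.     0.001  0.001]
 [ 0.001 -1.     0.   ]
 [ 0.001 -0.    -1.   ]]
0.04996583440067247 -13.364893682405587
```

drive_tool(
  increments=[
    [255, 0, -0.1, 0, 0, 0, 0],
    [255, 0, -0.1, 0, 0, 0, 0],
    [255, 0, -0.1, 0, 0, 0, 0],
    [255, 0, -0.1, 0, 0, 0, 0],
    [255, 0, -0.1, 0, 0, 0, 0],
  ],
)

```text
t: 18.3
tcp_pos: [0.6175, -0.2714, 0.1373]
tool_rot: [1.0, 0.0, 0.0, 0.0]
force: [4.6, -2.4, 5.5]
finger_gap: 0.214
```

```bash
python3 - <<'E'
from h import *
s,_=st();C=np.array([.56885,-.26008]);d=s['tcp_pos'][:2]-C;a=np.degrees(np.arctan2(d[1],d[0]));print(np.linalg.norm(d),a)
if -13.5<a<-11.5 and abs(s['finger_gap']-.217)<.01: manip.sign_off(); print('signed')
E
```

```text
t 18.3 tcp [ 0.6175 -0.2714  0.1373] F [ 4.61 -2.43  5.54] gap 0.214 q [-0.579  0.722  1.392 -0.     1.026  0.991]
[[ 1.     0.001  0.001]
 [ 0.001 -1.    -0.001]
 [ 0.001  0.001 -1.   ]]
0.049977111764926016 -13.085223876415379
the job is handed in; nothing more can be done
signed
```

The job was handed in at t ≈ 18.3 s: the hasp is latched, the valve is backed off two turns from its stop, and the gripper is still holding the crank handle.

- **Hasp:** I pushed it over the staple and pressed it down with about 8 N. The pictures taken after lifting away show it flat on the lid with the staple through its slot.
- **Closing the valve:** I gripped the handle and turned clockwise about 208° until it stopped moving. At the stop the force rose to about 14 N, against about 2.4 N of friction. The handle stood at −13.1° there, from a circle fitted to the measured positions (radius 50.0 mm, misfit under 0.1 mm).
- **Backing off:** I made two full anticlockwise turns. The second one settled about 5–6° too far, so I corrected it. The last reading was −13.1°, which matches the stop angle two turns earlier. That stop angle was read while pushing, so I estimate the setting is within about 1°.
- **Grip at hand-in:** Finger opening was 0.214 (about 18 mm on the 20 mm handle), with a grip command of 60 N and a small remaining side force of about 5 N.

I saw nothing else on the bench disturbed in the last scene picture, taken just before the small final corrections. I took no picture after them; that last setting rests on the arm's own position reading.

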